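Half-turn the steriliser pot's bayonet lid and hold it at the vent position

ROBOT

A 6-joint arm with a two-finger parallel gripper is mounted at the origin on the work surface. World frame = base frame: x ahead of the robot, y to its left, z up, the work surface at z = 0. Lengths are in m, angles in rad, forces in N, time in s.
With the tool pointing down it reaches from about 0.25 to 0.725 m from the base axis. Payload 4 kg.
Tool frame: the origin (TCP) lies on the centre line of the jaws, within the pads' length; the fingertips stand 14 mm ahead of it and the grasp point (between the pads) lies 5 mm behind it; z points along the fingers, x is the direction in which the jaws open and shut, and the axes are right-handed (so a half turn about z gives the same grasp; the last joint's range is limited). The gripper opens to 85 mm and grips with 20 to 120 N. Pads are 22 mm wide; open, the fingers measure 114 mm over their backs; the gripper's body (76 mm by 85 mm) begins 54 mm behind the grasp point. The pads swing forward as they close: fully open they stand 13 mm farther back than shut.
Start: joints at [-1.336, 0.241, 0.005, 1.335, 0, 1.571], TCP at [0.116, -0.486, 0.213] pointing down, gripper open.
Joint ranges: [-2.72, 2.72], [-1.05, 1.87], [-1.09, 1.28], [-1.99, 2.15], [-1.42, 1.44], [-3.14, 3.14]. Speed limits (rad/s): [2.79, 2.79, 3.14, 3.14, 3.14, 3.14].

INTERFACE

Orientations are given as a unit quaternion [x, y, z, w].
In Python, from workcell import bot gives the robot as it stands.
- The arm moves only by the tool play_rows, never from a script. Its argument "motion" is a list of rows, each an object with "fingers": the closure, from -1 (fully open) to 1 (shut), so that 0 is half open; "translation": the shift along the tool's x, y, z in cm, a list of three; "roll": the turn about the tool's z in degrees. A call has 1 to 20 rows; each row is the pose to reach, as a shift and turn from the pose commanded when the call began, along the tool's axes at that moment; what a row does not reach only later rows make up. A row lasts 1/12 s, in which the tool goes at most 41.7 mm and 7.16 degrees, less where a joint would pass 70% of its speed; a pose out of reach is approached as far as the arm can. A call with a gripper value outside its range is refused whole. The fingers move at their own pace and stop on an object; the grip force is fixed at half the most. Time passes only in rows, so rows that repeat a pose let the fingers close. It gives the time, the measured TCP pose, the force and the opening at its end, in the units of the state.
- bot.get_obs(): the state, without advancing time (a new reading comes with each control period).
- bot.camera(name): name is "scene" or "top"; returns a dict with "pixels" (400x640x3 uint8, red, green, blue), "intrinsics" (3x3 intrinsics, pixels), "world_to_cam" (4x4, takes a point from world to camera coordinates). Camera axes: x right, y down, z forward; pixel columns grow to the right and rows downward; lengths in m; the calibration is good to about 2 mm. A picture is of the moment at which its call begins. There is no depth.
- bot.job_done(): hands the job in, once; it reports no verdict.
The state is a dict: "clock": time; "joint_pos": joint angles; "joint_vel": joint speeds; "tau": joint torques, N m; "eef_pos": TCP position; "tool_rot": TCP orientation; "ft_force": force on the tool from outside, world axes, zero at the start; "ft_torque": the same for the moment, N m; "grip_width": finger opening in m.
Only numpy, scipy, OpenCV 4.12 (cv2) and the standard library are available. Lean on these libraries where they do the work, as an engineer would, in place of code of your own. Each camera call takes 0.05 s, during which the arm holds its last target. There are 200 camera calls.

TASK

Take the nail buffer block off the mouth of the steriliser pot and lay it in the shallow steel tray. Then set the bayonet lid into the pot and turn it clockwise (seen from above) only half-way, until its bar grip lines up with the two ribs on the outside of the pot, never on into the lock that clicks at the quarter turn. Finish while still gripping the lid there, so that it stays at the vent position, and leave the bottles and the jar where they stand.

Things in the scene. Friction and masses are not known exactly. Their poses are not given: they have to be found in the camera images.
- pot_mouth (a point): Mouth of the fixed steriliser pot (round, white, 100 mm across, 85 mm high, aluminium collar): on its axis, level with the collar's flat top; z up. Bore 53 mm across, lip round it 6 mm thick. Two notches cut the lip at +x and -x of this point, 18 mm wide, reaching 34 mm from the axis: the lid's lugs drop through them, either way round, within about 5 degrees and 2 mm.
- pot: The same pot; origin at the centre of its underside, axes as pot_mouth. With the lugs through the notches the lid turns clockwise seen from above, lugs under the lip; the other way it stops after a few degrees. From 60 degrees on, sprung catches resist (about 0.1 N m); at 90 degrees they click behind the lugs, at an end stop.
- half_rib (a point): Top of one of the two dark vertical ribs on the pot's outside that mark half-way, 45 degrees clockwise of the notches: 10 mm deep, 6 mm wide, flush with the collar's top; this point is 54 mm from the pot's axis, at -45 degrees from the pot's x. The other rib is diametrically opposite.
- lid_mid (a point): Loose bayonet lid, 130 to 210 g, standing upright on its spigot: on its axis, 27 mm above its underside (half-way up); z up, x along the bar grip and lugs. Black bar grip on top: 70 mm long (x), 14 mm thick, from 22 to 54 mm above the underside. Seated, this point is 11 mm above the collar's top; if the lugs miss the notches, 16 mm higher.
- lid: The same lid; origin at the centre of its underside, axes as lid_mid. Spigot 48 mm across, 16 mm high, with two lugs at its foot at +x and -x (each 11 mm wide with a round tip, 6 mm high, reaching 31 mm from the axis); above it an aluminium flange 80 mm across, from 16 to 22 mm above the underside, which lies on the collar when the lid is seated.
- buffer_mid (a point): White nail buffer block, 95 x 30 x 30 mm (length along x), 30 g, lying across the pot's mouth on the collar at the start. This point is its centre.
- tray_in (a point): Centre of the inner floor (4 mm above the table) of the shallow steel tray, fixed to the table: 210 mm (x) by 150 mm (y), rim 14 mm above the table, walls 4 mm; z up.
- buffer: The same buffer block; origin at the centre of its underside, axes as buffer_mid.
- polish1: Gel polish bottle, black, 27 mm across, 78 mm high, standing; bystander, origin at the centre of its underside.
- polish2: Gel polish bottle, black, 27 mm across, 78 mm high, standing; bystander, origin at the centre of its underside.
- polish3: Gel polish bottle, black, 27 mm across, 78 mm high, standing; bystander, origin at the centre of its underside.
- polish4: Gel polish bottle, black, 27 mm across, 78 mm high, standing; bystander, origin at the centre of its underside.
- jar: White jar, 52 mm across, 85 mm high; bystander, origin at the centre of its underside.
- cleanser: Black cleanser bottle, 48 mm across, 150 mm high; bystander, origin at the centre of its underside.
There are look-alikes about, which are no part of the job. Of the things that look like the lid, take the one that is farthest to the robot's right at the start. What is shaped like the buffer but orange is not meant.

How it is judged:
By the outcome, as a careful person would: the job done as asked, in the order asked, and still so for the second after the job is handed in, while the arm keeps its last pose, push and grip.
It also fails if it takes over 64 s, if anything falls off the work surface, if the arm or the gripper's body presses on something with over 40 N, if the wrist force passes 120 N, or if a joint passes its speed limit or range.

## Working session

There is one attempt and no reset: what is moved stays moved. The work goes in short steps, Python scripts to look and compute and a tool call to move; the robot and the scene stay as the last step left them, time stands still between calls to the robot, and variables do not carry over. Pictures are saved under pics/ and viewed, about 8 in all and at most 12, crops included, and the job is handed in when it is done.

Besides the shell and the picture viewer there is one more tool, called after "Request:" as name(argument=value, ...) on one line, values as JSON. play_rows: Moves the arm, as the interface text tells. Its arguments: {"type":"object","properties":{"motion":{"type":"array","items":{"type":"object","properties":{"fingers":{"type":"number"},"translation":{"type":"array","items":{"type":"number"}},"roll":{"type":"number"}}}}},"required":["motion"]}

```bash
mkdir -p pics
cat > h.py <<'E'
import numpy as np, cv2
from workcell import bot
def shot(n,f=None):
    c=bot.camera(n); im=cv2.cvtColor(c["pixels"],cv2.COLOR_RGB2BGR)
    if f: cv2.imwrite("pics/"+f,im); np.savez("pics/"+f+".npz",im=im,K=c["intrinsics"],T=c["world_to_cam"])
    return im,np.array(c["intrinsics"]),np.array(c["world_to_cam"])
def ray(u,v,K,T):
    d=T[:3,:3].T@np.linalg.solve(K,[u,v,1.]); return -T[:3,:3].T@T[:3,3],d
def onz(u,v,z,K,T):
    o,d=ray(u,v,K,T); return o+d*(z-o[2])/d[2]
def proj(p,K,T):
    q=K@(T[:3,:3]@np.array(p)+T[:3,3]); return q[:2]/q[2]
E
python3 - <<'E'
from h import *
for n in("top","scene"):
    im,K,T=shot(n,n+"0.png"); print(n,K[0,0],(-T[:3,:3].T@T[:3,3]).round(3),T[:3,:3].round(2).tolist())
o=bot.get_obs(); print({k:np.round(v,3).tolist() for k,v in o.items()})
E
```

```text
top 451.56322412663786 [ 0.452 -0.02   1.201] [[0.02, -1.0, -0.02], [-1.0, -0.02, -0.08], [0.08, 0.02, -1.0]]
scene 445.2698865970353 [1.22  0.277 0.689] [[-0.42, 0.91, 0.01], [0.59, 0.28, -0.76], [-0.69, -0.31, -0.65]]
{'clock': 0.1, 'joint_pos': [-1.336, 0.241, 0.004, 1.335, -0.0, 1.571], 'joint_vel': [-0.001, -0.001, 0.001, -0.001, 0.001, 0.001], 'tau': [0.0, -37.314, 25.301, 0.011, -0.0, 0.0], 'eef_pos': [0.116, -0.486, 0.213], 'tool_rot': [0.785, -0.619, -0.001, -0.001], 'ft_force': [-0.411, 0.665, -0.036], 'ft_torque': [-0.031, -0.007, 0.007], 'grip_width': 0.085}
```

View pics/top0.png

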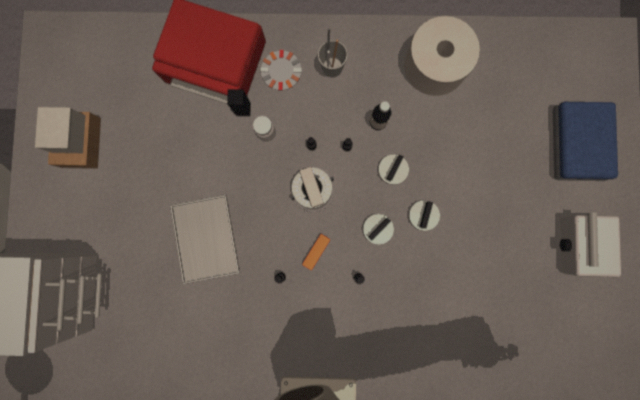

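View pics/scene0.png

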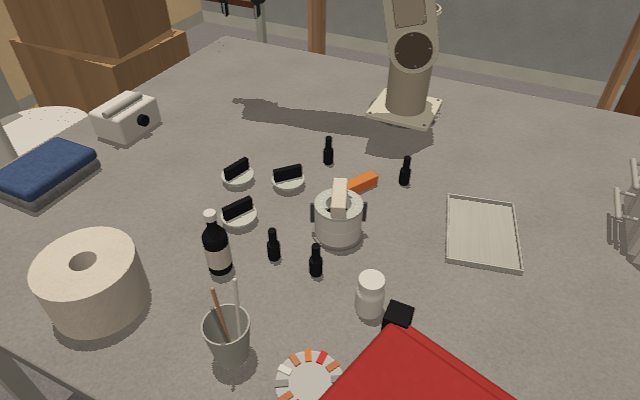

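Top view: the buffer lies on the pot at (312,187). The orange look-alike is at (316,252). There are three lids, at (394,168), (378,229) and (425,215). The robot's right is image right, so the lid I want is the one at (425,215). The tray is at (205,240). I'll check this choice in one close crop.

Run:
```python
from h import *
d=np.load("pics/top0.png.npz"); im,K,T=d["im"],d["K"],d["T"]
c=im[140:260,280:450]; cv2.imwrite("pics/crop1.png",cv2.resize(c,None,fx=4.7,fy=4.7,interpolation=cv2.INTER_CUBIC))
for u,v in((394,168),(378,229),(425,215)): print(onz(u,v,.02,K,T).round(3))
print("pot",onz(312,187,.085,K,T).round(3),"tray",onz(205,240,.01,K,T).round(3))
g=cv2.cvtColor(im,cv2.COLOR_BGR2HSV)
for u,v in((394,160),(304,192),(312,180),(312,195),(320,202),(297,180),(200,230),(425,215),(300,120)): print(u,v,g[v,u],end=";")
```

```text
[ 0.643 -0.19   0.02 ]
[ 0.482 -0.149  0.02 ]
[ 0.521 -0.271  0.02 ]
pot [0.581 0.023 0.085] tray [0.444 0.305 0.01 ]
394 160 [ 18  41 105];304 192 [10 22 35];312 180 [ 17  50 170];312 195 [ 20  48 171];320 202 [ 19  47 168];297 180 [ 20  39 170];200 230 [ 16  46 145];425 215 [165  13  38];300 120 [ 11  42 116];
```

View pics/crop1.png

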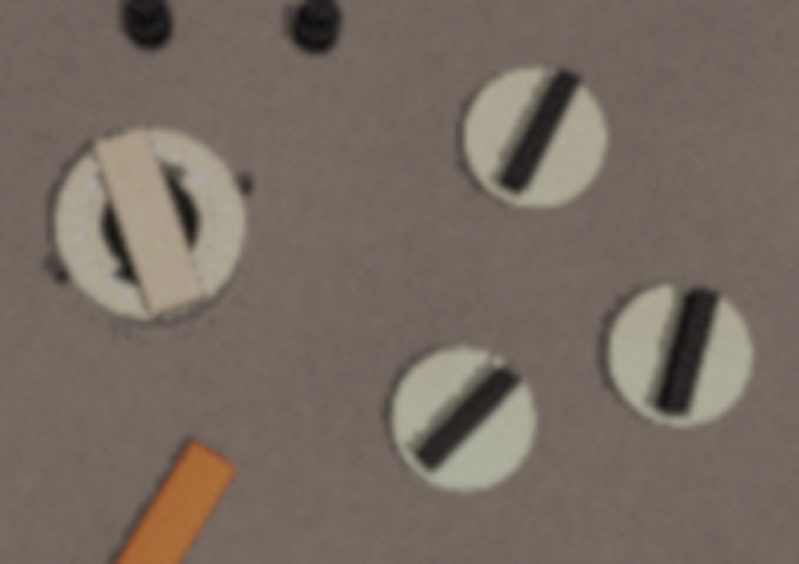

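The crop shows the buffer across the pot at full-image (312,187). The dark ribs are at about (332,179) and (292,197), and the chosen lid, with its bar, is at (425,215). It is the farthest right, at y=-0.27 against -0.19 and -0.15. Next I measure precisely.

```bash
cat >> h.py <<'E'
def blobs(mask,amin=20):
    cs,_=cv2.findContours(mask.astype(np.uint8),cv2.RETR_EXTERNAL,cv2.CHAIN_APPROX_NONE)
    return sorted([c for c in cs if cv2.contourArea(c)>=amin],key=cv2.contourArea,reverse=True)
def rectz(c,z,K,T):
    w=np.array([onz(u,v,z,K,T)[:2] for u,v in c.reshape(-1,2)],np.float32)
    (x,y),(a,b),t=cv2.minAreaRect(w)
    if a<b: a,b,t=b,a,t+90
    return np.round([x,y,a,b,(t+90)%180-90],4)
def circz(c,z,K,T):
    w=np.array([onz(u,v,z,K,T)[:2] for u,v in cv2.convexHull(c).reshape(-1,2)],np.float32)
    A=np.c_[2*w,np.ones(len(w))]; s=np.linalg.lstsq(A,(w**2).sum(1),rcond=None)[0]
    return np.round([s[0],s[1],np.sqrt(s[2]+s[0]**2+s[1]**2)],4)
def win(m,u0,v0,u1,v1):
    o=np.zeros(m.shape,np.uint8); o[v0:v1,u0:u1]=m[v0:v1,u0:u1]; return o
E
python3 - <<'E'
from h import *
d=np.load("pics/top0.png.npz"); im,K,T=d["im"],d["K"],d["T"]
h=cv2.cvtColor(im,cv2.COLOR_BGR2HSV); V=h[...,2]
lid=blobs(win(V>140,405,195,445,235)); dk=blobs(win(V<75,405,195,445,235))
allb=blobs(win((V>140)|(V<70),405,195,445,235))
print("lid disc",circz(max(allb,key=cv2.contourArea),.022,K,T),"light",[cv2.contourArea(c) for c in lid]); print("bar",[rectz(c,.054,K,T) for c in dk[:2]])
pot=blobs(win(V>140,288,163,338,212)); print("pot",circz(pot[0],.085,K,T))
cor=np.array([[95,145],[148,127],[203,297],[152,317]])/4.7+[280,140]
print("buf",rectz(cor,.115,K,T))
r=np.array([[245,185],[57,270]])/4.7+[280,140]-0.4
p=[onz(u,v,.083,K,T)[:2] for u,v in r]; print("ribs",np.round(p,4),np.degrees(np.arctan2(*(p[0]-p[1])[::-1])),np.linalg.norm(p[0]-p[1]),(p[0]+p[1])/2)
g=im.astype(int); 
tr=blobs(win(V>135,165,190,245,290)); print("tray",[rectz(c,.014,K,T) for c in tr[:2]])
# scene view
d=np.load("pics/scene0.png.npz"); im,K,T=d["im"],d["K"],d["T"]; V=cv2.cvtColor(im,cv2.COLOR_BGR2HSV)[...,2]
print(proj([.581,.023,.085],K,T),proj([.521,-.271,.054],K,T))
E
```

```text
lid disc [ 0.5203 -0.2692  0.0387] light [358.5]
bar [array([  0.521 ,  -0.2649,   0.0693,   0.0168, -14.7677])]
pot [0.5818 0.0242 0.0496]
buf [ 0.5774  0.022   0.0942  0.0289 19.54  ]
ribs [[ 0.6026 -0.0258]
 [ 0.5554  0.073 ]] -64.46334998436782 0.1094471382514795 [0.57898034 0.02361912]
tray [array([ 0.4479,  0.3037,  0.2042,  0.1405, 12.1926])]
[337.44428005 203.39192055] [234.36309237 163.37690023]
```

```bash
cat >> h.py <<'E'
from scipy.spatial.transform import Rotation as R
def st():
    o=bot.get_obs(); r=R.from_quat(o["tool_rot"]).as_matrix()
    return o,r,np.degrees(np.arctan2(r[1,0],r[0,0]))
def go(x,y,z,yaw):
    o,r,a=st(); p=np.array(o["eef_pos"])
    print("t=%.2f"%o["clock"],"pos",p.round(4),"yaw %.2f"%a,"j",np.round(o["joint_pos"],2),"F",np.round(o["ft_force"],1),"w %.4f"%o["grip_width"])
    print("-> tr cm",(100*r.T@(np.array([x,y,z])-p)).round(2),"roll",round((a-yaw+180)%360-180,2))
E
python3 - <<'E'
from h import *
go(.579,.0225,.2,109.5)
E
```

```text
t=0.10 pos [ 0.1162 -0.4857  0.2126] yaw -76.54 j [-1.34  0.24  0.    1.34 -0.    1.57] F [-0.4  0.7 -0. ] w 0.0854
-> tr cm [-38.65 -56.84   1.33] roll 173.96
```

Request:
play_rows(motion=[{"translation":[-38.6,-56.8,0],"roll":-90,"fingers":-1},{"translation":[-38.6,-56.8,0],"roll":-90,"fingers":-1},{"translation":[-38.6,-56.8,0],"roll":-90,"fingers":-1},{"translation":[-38.6,-56.8,0],"roll":-90,"fingers":-1},{"translation":[-38.6,-56.8,0],"roll":-90,"fingers":-1},{"translation":[-38.6,-56.8,0],"roll":-90,"fingers":-1},{"translation":[-38.6,-56.8,0],"roll":-90,"fingers":-1},{"translation":[-38.6,-56.8,0],"roll":-90,"fingers":-1},{"translation":[-38.6,-56.8,0],"roll":-90,"fingers":-1},{"translation":[-38.6,-56.8,0],"roll":-90,"fingers":-1},{"translation":[-38.6,-56.8,0],"roll":-90,"fingers":-1},{"translation":[-38.6,-56.8,0],"roll":-90,"fingers":-1},{"translation":[-38.6,-56.8,0],"roll":-90,"fingers":-1},{"translation":[-38.6,-56.8,0],"roll":-90,"fingers":-1},{"translation":[-38.6,-56.8,0],"roll":-90,"fingers":-1},{"translation":[-38.6,-56.8,0],"roll":-90,"fingers":-1},{"translation":[-38.6,-56.8,0],"roll":-90,"fingers":-1},{"translation":[-38.6,-56.8,0],"roll":-90,"fingers":-1}])

```text
clock: 1.6
eef_pos: [0.5811, 0.0252, 0.2117]
tool_rot: [0.993, 0.12, -0.0, -0.001]
ft_force: [0.8, -0.5, 0.1]
grip_width: 0.0855
```

```bash
python3 -c "
from h import *
go(.579,.0225,.135,109.5)"
```

```text
t=1.60 pos [0.5811 0.0252 0.2117] yaw 13.75 j [0.04 0.41 0.23 1.4  0.   1.37] F [ 0.8 -0.5  0.1] w 0.0855
-> tr cm [-0.26  0.22  7.67] roll -95.75
```

Request:
play_rows(motion=[{"translation":[-0.2,0.2,3],"roll":-95.7,"fingers":-1},{"translation":[-0.2,0.2,5],"roll":-95.7,"fingers":-1},{"translation":[-0.2,0.2,6],"roll":-95.7,"fingers":-1},{"translation":[-0.2,0.2,6],"roll":-95.7,"fingers":-1},{"translation":[-0.2,0.2,6],"roll":-95.7,"fingers":-1},{"translation":[-0.2,0.2,6],"roll":-95.7,"fingers":-1},{"translation":[-0.2,0.2,6],"roll":-95.7,"fingers":-1},{"translation":[-0.2,0.2,6],"roll":-95.7,"fingers":-1},{"translation":[-0.2,0.2,6],"roll":-95.7,"fingers":-1},{"translation":[-0.2,0.2,6],"roll":-95.7,"fingers":-1},{"translation":[-0.2,0.2,6],"roll":-95.7,"fingers":-1},{"translation":[-0.2,0.2,6],"roll":-95.7,"fingers":-1},{"translation":[-0.2,0.2,6],"roll":-95.7,"fingers":-1},{"translation":[-0.2,0.2,6],"roll":-95.7,"fingers":-1},{"translation":[-0.2,0.2,6],"roll":-95.7,"fingers":-1},{"translation":[-0.2,0.2,6],"roll":-95.7,"fingers":-1}])

```text
clock: 2.93
eef_pos: [0.5768, 0.0183, 0.1532]
tool_rot: [0.58, 0.814, -0.0, -0.0]
ft_force: [0.5, 0.5, 0.5]
grip_width: 0.0854
```

```bash
python3 -c "
from h import *
go(.579,.0225,.103,109.5)
shot('scene','s1.png'); im=cv2.imread('pics/s1.png')[130:270,220:420]; cv2.imwrite('pics/s1c.png',cv2.resize(im,None,fx=4,fy=4))"
```

```text
t=2.93 pos [0.5768 0.0183 0.1532] yaw 109.03 j [ 0.03  0.42  0.11  1.26 -0.   -0.3 ] F [0.5 0.5 0.5] w 0.0854
-> tr cm [0.33 0.35 5.01] roll -0.47
```

View pics/s1c.png

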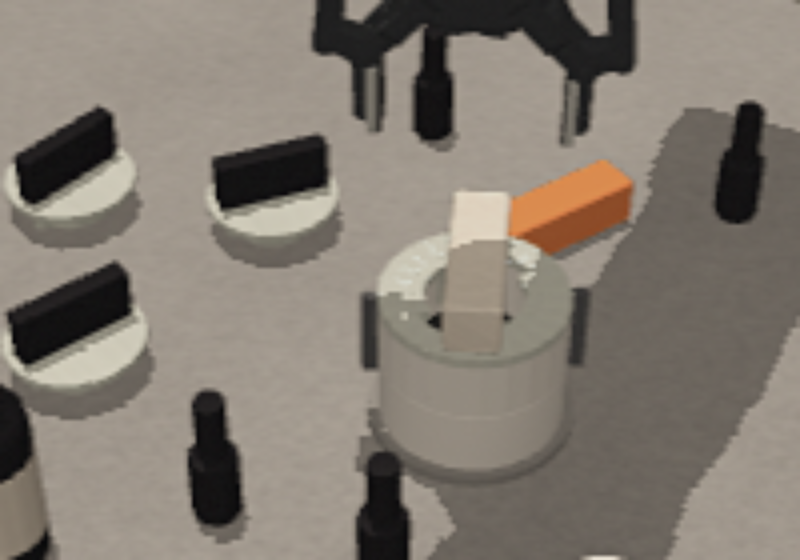

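The open fingers straddle the buffer and nothing else is near them. Fingertips are at crop (372,128) and (568,140). Descend and grip.

Request:
play_rows(motion=[{"translation":[0.3,0.35,2],"roll":-0.5,"fingers":-1},{"translation":[0.3,0.35,4],"roll":-0.5,"fingers":-1},{"translation":[0.3,0.35,5],"roll":-0.5,"fingers":-1},{"translation":[0.3,0.35,5],"roll":-0.5,"fingers":-0.5},{"translation":[0.3,0.35,5],"roll":-0.5,"fingers":0},{"translation":[0.3,0.35,5],"roll":-0.5,"fingers":1},{"translation":[0.3,0.35,5],"roll":-0.5,"fingers":1},{"translation":[0.3,0.35,5],"roll":-0.5,"fingers":1},{"translation":[0.3,0.35,5],"roll":-0.5,"fingers":1},{"translation":[0.3,0.35,5],"roll":-0.5,"fingers":1},{"translation":[0.3,0.35,5],"roll":-0.5,"fingers":1},{"translation":[0.3,0.35,5],"roll":-0.5,"fingers":1}])

```text
clock: 3.98
eef_pos: [0.5798, 0.0228, 0.1036]
tool_rot: [0.576, 0.817, 0.0, 0.0]
ft_force: [-0.6, -0.5, 0.5]
grip_width: -0.0
```

```bash
python3 -c "
from h import *
go(.448,.304,.103,109.5)"
```

```text
t=3.98 pos [0.5798 0.0228 0.1036] yaw 109.65 j [ 0.04  0.46  0.04  1.14  0.   -0.3 ] F [-0.6 -0.5  0.5] w -0.0000
-> tr cm [30.91 -2.96  0.05] roll 0.15
```

The opening reads 0, so the grip missed the buffer. I'll look.

```bash
python3 -c "
from h import *
shot('scene','s2.png'); im=cv2.imread('pics/s2.png')[100:260,250:430]; cv2.imwrite('pics/s2c.png',cv2.resize(im,None,fx=3.7,fy=3.7))
im,K,T=shot('top','t2.png')"
```

```text
(no output)
```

View pics/s2c.png

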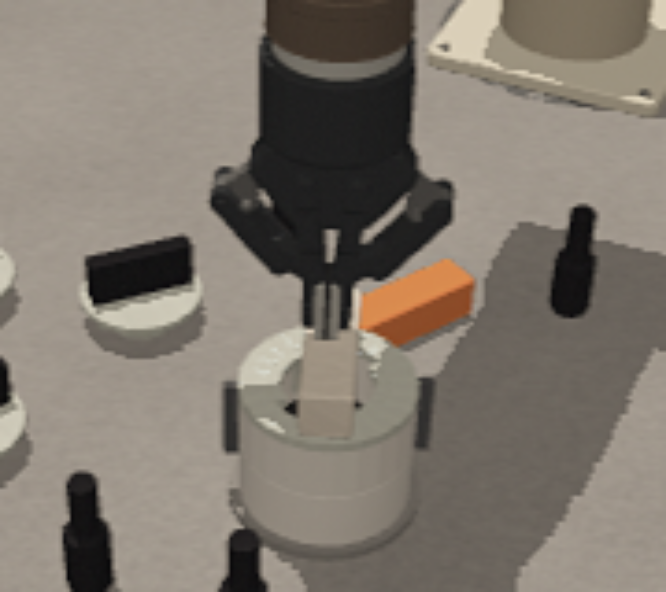

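```bash
python3 -c "
from h import *
d=np.load('pics/s2.png.npz'); K,T=d['K'],d['T']
for p in ([.58,.0228,.1036],[.58,.0228,.0896],[.58,.0228,.115],[.579+.0475*.943,.0225+.0475*.334,.115],[.579-.0475*.943,.0225-.0475*.334,.115]): print(p,proj(p,K,T).round(1))
d=np.load('pics/t2.png.npz'); K,T=d['K'],d['T']; print('top',proj([.58,.0228,.1036],K,T))
im=d['im'][150:230,260:370]; cv2.imwrite('pics/t2c.png',cv2.resize(im,None,fx=6,fy=6))
"
```

```text
[0.58, 0.0228, 0.1036] [337.8 196.2]
[0.58, 0.0228, 0.0896] [337.6 201.4]
[0.58, 0.0228, 0.115] [338.  191.9]
[0.6237925, 0.038364999999999996, 0.115] [336.5 207.2]
[0.5342075, 0.0066349999999999985, 0.115] [339.6 177.1]
top [311.78010687 186.63312378]
```

View pics/t2c.png

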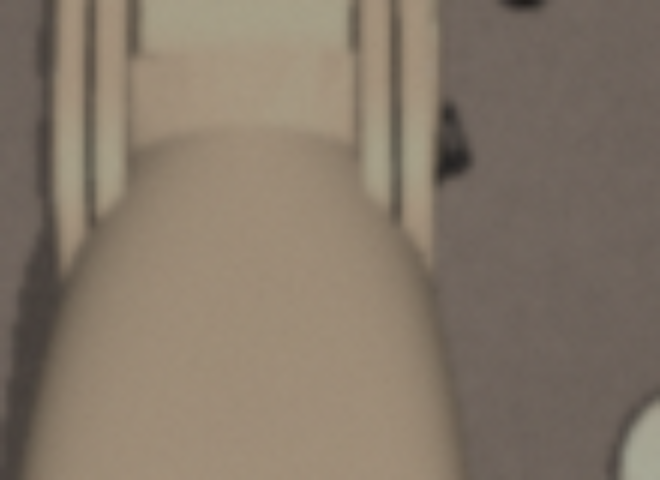

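Near end of the buffer is unmoved (scene (338,208)), and the shut fingertips appear at scene (339,190), on top of it. So the tips are higher than assumed. I'll work out the tip heights from both pictures, assuming the TCP x and y are right.

```bash
python3 -c "
from h import *
d=np.load('pics/s2.png.npz'); K,T=d['K'],d['T']
def zat(x,y,v): 
    zs=np.linspace(0,.3,601); return zs[np.argmin([abs(proj([x,y,z],K,T)[1]-v) for z in zs])], 
for x,y,v,u in((.561,.0637,165,362),(.5925,-.027,162,313),(.58,.0228,190.5,339)):
    z=zat(x,y,v)[0]; print(x,y,z,proj([x,y,z],K,T).round(1),'seen',u,v)
o=bot.get_obs(); print(np.round(o['eef_pos'],4),np.round(o['joint_pos'],4),o['ft_force'],o['grip_width'],o['tau'])
"
```

```text
0.561 0.0637 0.1825 [362.8 164.9] seen 362 165
0.5925 -0.027 0.1815 [312.9 162. ] seen 313 162
0.58 0.0228 0.11850000000000001 [338.1 190.5] seen 339 190.5
[0.5798 0.0228 0.1034] [ 0.0394  0.4644  0.0355  1.1419 -0.     -0.3036] [-0.3439747   0.82212647  0.07693089] 1.2448924023071574e-05 [-2.23766954e-03 -4.62464654e+01  2.37608296e+01  9.18954756e-04
 -3.39753378e-04  1.05905340e-04]
```

Tip heights relative to the TCP are about 29 mm behind when open and about 15 mm behind when shut. The 14 mm difference fits the swing, but both sit about 29 mm higher than the description says. I'll open, go down in small steps watching the force, and look again.

Request:
play_rows(motion=[{"translation":[0,0,0],"roll":0,"fingers":-1},{"translation":[0,0,0],"roll":0,"fingers":-1},{"translation":[0,0,0],"roll":0,"fingers":-1},{"translation":[0,0,0],"roll":0,"fingers":-1},{"translation":[0,0,0],"roll":0,"fingers":-1},{"translation":[0,0,0.5],"roll":0,"fingers":-1},{"translation":[0,0,1],"roll":0,"fingers":-1},{"translation":[0,0,1.3],"roll":0,"fingers":-1},{"translation":[0,0,1.3],"roll":0,"fingers":-1}])

```text
clock: 4.83
eef_pos: [0.5788, 0.0228, 0.089]
tool_rot: [0.576, 0.817, -0.001, -0.001]
ft_force: [-0.4, -0.6, -1.1]
grip_width: 0.0855
```

```bash
python3 -c "
from h import *
go(.579,.0225,.071,109.5)
shot('scene','s3.png'); im=cv2.imread('pics/s3.png')[120:240,270:410]; cv2.imwrite('pics/s3c.png',cv2.resize(im,None,fx=5,fy=5))"
```

```text
t=4.83 pos [0.5788 0.0228 0.089 ] yaw 109.65 j [ 0.04  0.48  0.01  1.11 -0.   -0.3 ] F [-0.4 -0.6 -1.1] w 0.0855
-> tr cm [-0.04  0.01  1.8 ] roll 0.15
```

View pics/s3c.png

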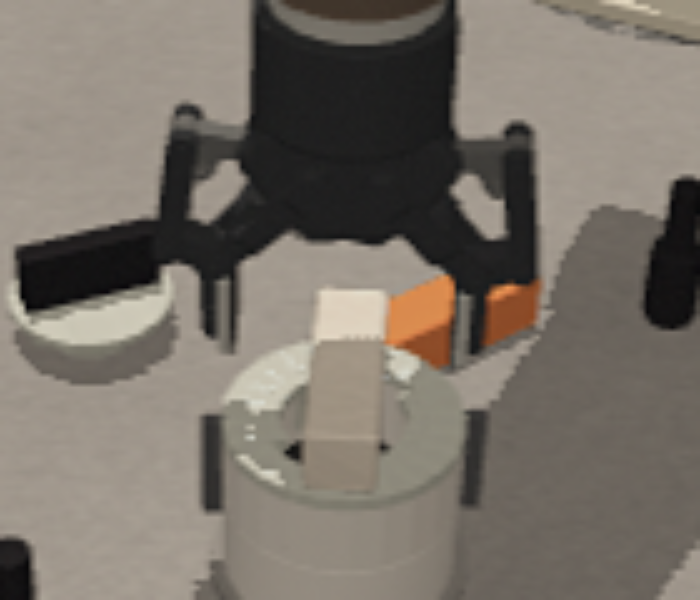

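```bash
python3 -c "
from h import *
d=np.load('pics/s3.png.npz'); K,T=d['K'],d['T']; im=d['im']
zs=np.linspace(0,.3,601)
for x,y,v,u in((.5635,.068,193.6,362),(.594,-.0225,190,315.6)):
    z=zs[np.argmin([abs(proj([x,y,z],K,T)[1]-v) for z in zs])]; print(x,y,z,proj([x,y,z],K,T).round(1),'seen',u,v)
for i in range(3):
  o=bot.get_obs(); print(o['clock'],np.round(o['eef_pos'],4))
g=cv2.cvtColor(im,cv2.COLOR_BGR2GRAY)
print(g[180:200,308:324]); print(g[182:202,354:370])
"
```

```text
0.5635 0.068 0.1145 [362.  193.5] seen 362 193.6
0.594 -0.0225 0.114 [314.7 190.1] seen 315.6 190
4.8833 [0.5791 0.0228 0.0896]
4.8833 [0.5791 0.0228 0.0896]
4.8833 [0.5791 0.0228 0.0896]
[[156 138  50  25  36  83 119 101  33  77 137 153 153 153 154 156]
 [156 137  50  33  45  87 119 101  32  80 142 156 155 155 155 154]
 [156 142  81  23  35  84 118 100  33  80 141 158 155 154 153 151]
 [154 142  83  30  40  86 118 101  31 104 160 157 157 155 153 150]
 [154 141  79  25  35  83 118 101  30 105 161 157 154 154 154 153]
 [155 141  77  20  35  83 118 100  31 104 160 155 154 154 155 155]
 [157 160 138  18  33  81 118 100  43 111 159 155 154 154 154 154]
 [153 154 149 113  65  95 115  99  42 109 157 153 154 153 153 153]
 [146 148 150 152 151 135 114  97  62 122 157 153 151 153 154 156]
 [151 151 150 152 149 134 113  96  83 139 155 154 153 154 154 153]
 [151 153 153 152 153 144 122 108  91 137 155 154 153 151 151 161]
 [151 150 151 152 155 156 158 157 156 155 153 153 151 161 177 185]
 [147 151 153 155 156 156 154 154 153 152 151 152 161 185 198 196]
 [152 154 152 150 151 153 152 152 151 148
[... 1069 characters left out ...]
 107 104 104 102 126 158 153]
 [132 115  86  88  91  77  72 118 112 104  96 126 159 157 155 153]
 [134 134 119  95  91  89  71  96  97 124 159 157 155 155 155 154]
 [136 137 140 135 115  99  98 123 155 155 154 153 153 154 154 154]
 [137 139 139 139 144 152 158 153 150 153 157 156 153 154 156 156]
 [139 139 137 137 136 140 150 155 154 155 156 156 155 152 153 155]
 [137 137 137 137 137 136 141 150 153 153 153 151 154 154 154 155]
 [137 137 137 137 138 138 138 144 155 153 152 153 155 156 157 143]
 [138 138 137 138 137 137 136 139 149 155 155 155 154 153 156 144]
 [137 138 137 137 136 136 136 137 147 156 156 157 158 142  97 101]
 [136 137 137 137 137 136 137 137 146 154 140 139 138 127 101 102]]
```

The tips are at about z=0.114 when open, and should be near 0.104 at 30 mm opening. Lowering 12 mm puts them at about 0.091, 6 mm above the collar.

Request:
play_rows(motion=[{"translation":[0,0,0.6],"roll":0,"fingers":-1},{"translation":[0,0,1.2],"roll":0,"fingers":-1},{"translation":[0,0,1.2],"roll":0,"fingers":-0.5},{"translation":[0,0,1.2],"roll":0,"fingers":0},{"translation":[0,0,1.2],"roll":0,"fingers":1},{"translation":[0,0,1.2],"roll":0,"fingers":1},{"translation":[0,0,1.2],"roll":0,"fingers":1},{"translation":[0,0,1.2],"roll":0,"fingers":1},{"translation":[0,0,1.2],"roll":0,"fingers":1}])

```text
clock: 5.63
eef_pos: [0.5803, 0.0229, 0.079]
tool_rot: [0.576, 0.817, 0.0, 0.0]
ft_force: [-0.2, 0.5, 2.6]
grip_width: 0.0288
```

```bash
python3 -c "
from h import *
go(.448,.304,.17,109.5)"
```

```text
t=5.63 pos [0.5803 0.0229 0.079 ] yaw 109.65 j [ 0.04  0.49  0.    1.08  0.   -0.3 ] F [-0.2  0.5  2.6] w 0.0288
-> tr cm [30.92 -2.99 -9.12] roll 0.15
```

Gripped: opening 28.8 mm. Lift and carry to above the tray.

Request:
play_rows(motion=[{"translation":[0,0,-4],"roll":0,"fingers":1},{"translation":[0,0,-7],"roll":0,"fingers":1},{"translation":[3,0,-9],"roll":0,"fingers":1},{"translation":[7,-0.7,-9],"roll":0,"fingers":1},{"translation":[11,-1.1,-9],"roll":0,"fingers":1},{"translation":[15,-1.5,-9],"roll":0,"fingers":1},{"translation":[19,-1.9,-9],"roll":0,"fingers":1},{"translation":[23,-2.3,-9],"roll":0,"fingers":1},{"translation":[27,-2.7,-8],"roll":0,"fingers":1},{"translation":[30,-3,-6],"roll":0,"fingers":1},{"translation":[30.9,-3,-4],"roll":0,"fingers":1},{"translation":[30.9,-3,-2],"roll":0,"fingers":1},{"translation":[30.9,-3,-1],"roll":0,"fingers":1},{"translation":[30.9,-3,-1],"roll":0,"fingers":1},{"translation":[30.9,-3,-1],"roll":0,"fingers":1}])

```text
clock: 6.88
eef_pos: [0.4475, 0.3032, 0.0882]
tool_rot: [0.576, 0.817, -0.001, -0.0]
ft_force: [-0.3, -0.1, 0.3]
grip_width: 0.0287
```

```bash
python3 -c "
from h import *
go(.448,.304,0.0,109.5)
shot('scene','s4.png'); im=cv2.imread('pics/s4.png')[100:290,380:560]; cv2.imwrite('pics/s4c.png',cv2.resize(im,None,fx=3,fy=3))"
```

```text
t=6.88 pos [0.4475 0.3032 0.0882] yaw 109.62 j [ 0.6   0.41 -0.1   1.07 -0.    0.25] F [-0.3 -0.1  0.3] w 0.0287
-> tr cm [0.06 0.09 8.82] roll 0.12
```

View pics/s4c.png

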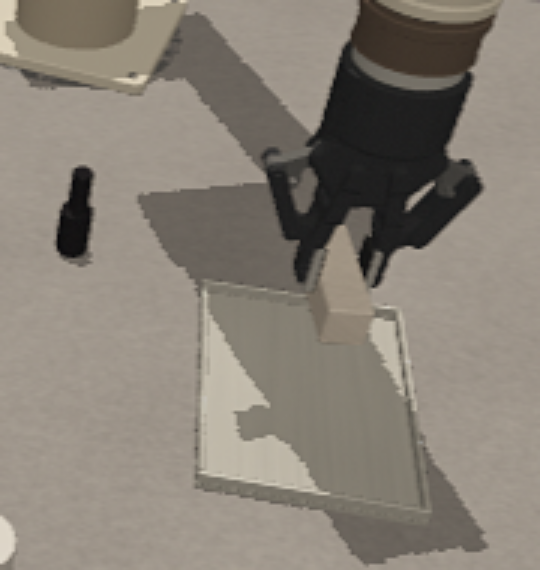

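```bash
python3 -c "
from h import *
d=np.load('pics/s4.png.npz'); K,T=d['K'],d['T']
for z in(.094,.066,.12):print(z,proj([.492,.319,z],K,T).round(1),'seen 495,214.3')
print(proj([.448,.304,.004],K,T))"
```

```text
0.094 [493.6 215.7] seen 495,214.3
0.066 [489.9 225.9] seen 495,214.3
0.12 [497.1 205.8] seen 495,214.3
[478.83634762 231.46700143]
```

Request:
play_rows(motion=[{"translation":[0,0,3],"roll":0,"fingers":1},{"translation":[0,0,6],"roll":0,"fingers":1},{"translation":[0,0,7],"roll":0,"fingers":1},{"translation":[0,0,7.8],"roll":0,"fingers":1},{"translation":[0,0,7.8],"roll":0,"fingers":1},{"translation":[0,0,7.8],"roll":0,"fingers":1}])

```text
clock: 7.43
eef_pos: [0.4486, 0.3041, 0.0115]
tool_rot: [0.576, 0.817, 0.001, 0.0]
ft_force: [-0.1, -0.0, -1.1]
grip_width: 0.0285
```

Request:
play_rows(motion=[{"translation":[0,0,0.5],"roll":0,"fingers":1},{"translation":[0,0,1.0],"roll":0,"fingers":1},{"translation":[0,0,1.2],"roll":0,"fingers":1},{"translation":[0,0,1.2],"roll":0,"fingers":1},{"translation":[0,0,1.2],"roll":0,"fingers":1}])

```text
clock: 7.85
eef_pos: [0.4475, 0.3038, -0.0016]
tool_rot: [0.576, 0.817, -0.0, -0.0]
ft_force: [0.0, -0.5, -0.3]
grip_width: 0.0285
```

Request:
play_rows(motion=[{"translation":[0,0,0.2],"roll":0,"fingers":1},{"translation":[0,0,0.2],"roll":0,"fingers":1},{"translation":[0,0,0.2],"roll":0,"fingers":1}])

```text
clock: 8.1
eef_pos: [0.4479, 0.304, -0.0021]
tool_rot: [0.576, 0.817, 0.001, 0.0]
ft_force: [-2.4, -1.5, 8.3]
grip_width: 0.0286
```

In contact with the tray (8 N). Release and lift.

Request:
play_rows(motion=[{"translation":[0,0,0.1],"roll":0,"fingers":-0.3},{"translation":[0,0,0.1],"roll":0,"fingers":-0.4},{"translation":[0,0,0.1],"roll":0,"fingers":-0.4},{"translation":[0,0,0.1],"roll":0,"fingers":-0.4},{"translation":[0,0,-1.5],"roll":0,"fingers":-0.4},{"translation":[0,0,-4],"roll":0,"fingers":-0.4},{"translation":[0,0,-8],"roll":0,"fingers":-0.4},{"translation":[0,0,-12],"roll":0,"fingers":-0.4},{"translation":[0,0,-15],"roll":0,"fingers":-0.4},{"translation":[0,0,-17],"roll":0,"fingers":-0.4},{"translation":[0,0,-17],"roll":0,"fingers":-0.4}])

```text
clock: 9.02
eef_pos: [0.4504, 0.3057, 0.172]
tool_rot: [0.576, 0.817, 0.005, 0.002]
ft_force: [0.6, 1.0, 0.3]
grip_width: 0.0601
```

```bash
python3 -c "
from h import *
go(.5205,-.2675,.17,75.2)"
```

```text
t=9.02 pos [0.4504 0.3057 0.172 ] yaw 109.65 j [0.6  0.34 0.03 1.25 0.   0.25] F [0.6 1.  0.3] w 0.0601
-> tr cm [-56.34 -12.68  -0.07] roll 34.45
```

Request:
play_rows(motion=[{"translation":[-56.3,-12.7,0],"roll":34.4,"fingers":-0.4},{"translation":[-56.3,-12.7,0],"roll":34.4,"fingers":-0.4},{"translation":[-56.3,-12.7,0],"roll":34.4,"fingers":-0.4},{"translation":[-56.3,-12.7,0],"roll":34.4,"fingers":-0.4},{"translation":[-56.3,-12.7,0],"roll":34.4,"fingers":-0.4},{"translation":[-56.3,-12.7,0],"roll":34.4,"fingers":-0.4},{"translation":[-56.3,-12.7,0],"roll":34.4,"fingers":-0.4},{"translation":[-56.3,-12.7,0],"roll":34.4,"fingers":-0.4},{"translation":[-56.3,-12.7,0],"roll":34.4,"fingers":-0.4},{"translation":[-56.3,-12.7,0],"roll":34.4,"fingers":-0.4},{"translation":[-56.3,-12.7,0],"roll":34.4,"fingers":-0.4},{"translation":[-56.3,-12.7,0],"roll":34.4,"fingers":-0.4},{"translation":[-56.3,-12.7,0],"roll":34.4,"fingers":-0.4},{"translation":[-56.3,-12.7,0],"roll":34.4,"fingers":-0.4},{"translation":[-56.3,-12.7,0],"roll":34.4,"fingers":-0.4},{"translation":[-56.3,-12.7,0],"roll":34.4,"fingers":-0.4},{"translation":[-56.3,-12.7,0],"roll":34.4,"fingers":-0.4}])

```text
clock: 10.43
eef_pos: [0.5166, -0.2687, 0.1651]
tool_rot: [0.792, 0.61, -0.0, -0.001]
ft_force: [0.0, 0.5, -0.2]
grip_width: 0.0595
```

Run:
```python
from h import *
go(.5205,-.2675,.09,75.2)
im,K,T=shot('top','t5.png'); V=cv2.cvtColor(im,cv2.COLOR_BGR2HSV)[...,2]
# pot & notches, ribs now that the buffer is gone
cv2.imwrite('pics/t5c.png',cv2.resize(np.hstack([im[160:215,285:340],im[205:285,165:245][:55]]) ,None,fx=5.9,fy=5.9,interpolation=cv2.INTER_CUBIC))
dk=blobs(win(V<90,285,160,340,215),3)
for c in dk: m=c.reshape(-1,2).mean(0); print(cv2.contourArea(c),m.round(1),onz(*m,.084,K,T)[:2].round(4))
```

```text
t=10.43 pos [ 0.5166 -0.2687  0.1651] yaw 75.22 j [-0.48  0.43  0.15  1.29  0.   -0.22] F [ 0.   0.5 -0.2] w 0.0595
-> tr cm [0.21 0.37 7.51] roll 0.02
312.5 [311.3 187.7] [0.5797 0.0248]
11.0 [291.4 196.9] [0.5558 0.0737]
5.5 [331.9 178.7] [ 0.6032 -0.0261]
```

View pics/t5c.png

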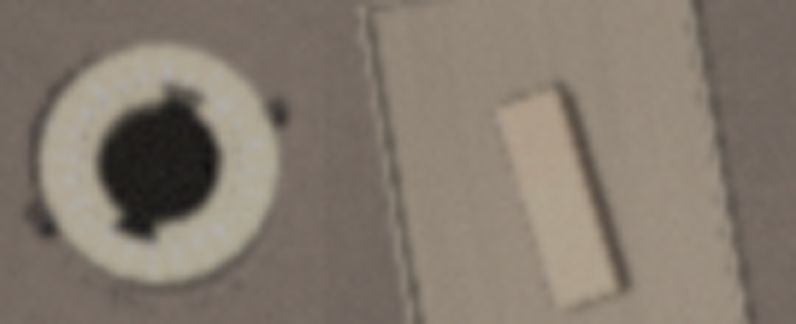

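The pot mouth is clear, with notches at crop (180,93) and (137,230). The buffer lies inside the tray. Next I refine the notch direction and pot centre, and check the fingers over the lid.

Run:
```python
from h import *
d=np.load('pics/t5.png.npz'); im,K,T=d['im'],d['K'],d['T']; V=cv2.cvtColor(im,cv2.COLOR_BGR2HSV)[...,2]
B=cv2.resize(V[160:215,285:340],None,fx=8,fy=8,interpolation=cv2.INTER_CUBIC)
for th in (80,100,115):
    c=blobs(B<th,1000); c=[k for k in c if cv2.pointPolygonTest(k,(26*8.,27*8.),False)>0][0]
    m=np.zeros_like(B); cv2.drawContours(m,[c],-1,1,-1); v,u=np.nonzero(m)
    W=np.array([onz(a/8+285-.44,b/8+160-.44,.085,K,T)[:2] for a,b in zip(u[::5],v[::5])])
    w,E=np.linalg.eigh(np.cov(W.T)); r=np.linalg.norm(W-W.mean(0),axis=1); f=W[r>.0285]-W.mean(0)
    w2,E2=np.linalg.eigh(f.T@f); print(th,W.mean(0).round(4),[round(np.degrees(np.arctan(e[1,1]/e[0,1])),1) for e in(E,E2)],r.max().round(4))
o=blobs(B>130,1000)[0]; print('outer',circz(np.array(o.reshape(-1,2)/8+[284.56,159.56],np.float32),.085,K,T))
```

```text
80 [0.58   0.0243] [np.float64(-21.8), np.float64(-17.9)] 0.031
100 [0.5803 0.0243] [np.float64(-19.8), np.float64(-17.9)] 0.0329
115 [0.5805 0.0243] [np.float64(-19.4), np.float64(-18.2)] 0.0336
outer [0.5815 0.0235 0.0511]
```

Request:
play_rows(motion=[{"translation":[0.1,0.36,4],"roll":0,"fingers":-0.4},{"translation":[0.1,0.36,7],"roll":0,"fingers":-0.4},{"translation":[0.1,0.36,9],"roll":0,"fingers":-0.4},{"translation":[0.1,0.36,9],"roll":0,"fingers":-0.4},{"translation":[0.1,0.36,9],"roll":0,"fingers":-0.4}])

```text
clock: 10.9
eef_pos: [0.5203, -0.2671, 0.0756]
tool_rot: [0.791, 0.611, -0.001, -0.002]
ft_force: [-0.1, 0.7, 0.8]
grip_width: 0.06
```

Run:
```python
from h import *
go(.5203,-.2686,.017,75.2)
im,K,T=shot('scene','s6.png'); cv2.imwrite('pics/s6c.png',cv2.resize(im[90:230,180:330],None,fx=5,fy=5))
```

```text
t=10.90 pos [ 0.5203 -0.2671  0.0756] yaw 75.38 j [-0.47  0.5   0.01  1.09  0.   -0.22] F [-0.1  0.7  0.8] w 0.0600
-> tr cm [-0.15  0.06  5.86] roll 0.18
```

View pics/s6c.png

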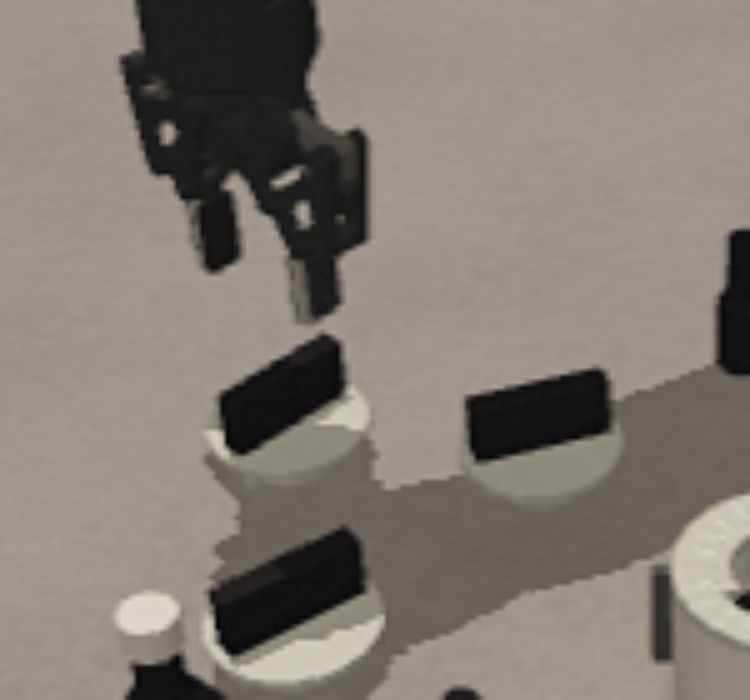

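Run:
```python
from h import *
d=np.load('pics/s6.png.npz'); K,T=d['K'],d['T']
j=np.array([np.cos(np.radians(75.3)),np.sin(np.radians(75.3))])
for s,uv in((-1,(217/5+180,268/5+90)),(1,(315/5+180,318/5+90))):
    for k in (.03,.036):
        p=np.array([.5203,-.2671])+s*k*j
        zs=np.linspace(0,.2,401); z=zs[np.argmin([abs(proj([*p,z],K,T)[1]-uv[1]) for z in zs])]; print(s,k,z.round(4),proj([*p,z],K,T).round(1),'seen',uv)
for z in (.03,.054): print('lid axis',z,proj([.5203,-.2686,z],K,T).round(1))
```

```text
-1 0.03 0.0985 [225.1 143.5] seen (223.4, 143.6)
-1 0.036 0.096 [223.5 143.5] seen (223.4, 143.6)
1 0.03 0.097 [242.6 153.5] seen (243.0, 153.6)
1 0.036 0.0995 [244.2 153.6] seen (243.0, 153.6)
lid axis 0.03 [236.5 171.5]
lid axis 0.054 [235.4 163.5]
```

The tips straddle the bar of the rightmost lid, about 22 mm behind the TCP at this opening. Descend to TCP z≈0.015 and grip.

Request:
play_rows(motion=[{"translation":[-0.15,0.06,3],"roll":0.2,"fingers":-0.4},{"translation":[-0.15,0.06,5],"roll":0.2,"fingers":-0.4},{"translation":[-0.15,0.06,5.9],"roll":0.2,"fingers":-0.4},{"translation":[-0.15,0.06,5.9],"roll":0.2,"fingers":0},{"translation":[-0.15,0.06,5.9],"roll":0.2,"fingers":0.3},{"translation":[-0.15,0.06,5.9],"roll":0.2,"fingers":1},{"translation":[-0.15,0.06,5.9],"roll":0.2,"fingers":1},{"translation":[-0.15,0.06,5.9],"roll":0.2,"fingers":1},{"translation":[-0.15,0.06,5.9],"roll":0.2,"fingers":1},{"translation":[-0.15,0.06,5.9],"roll":0.2,"fingers":1}])

```text
clock: 11.78
eef_pos: [0.5229, -0.2713, 0.0195]
tool_rot: [0.793, 0.609, 0.001, 0.002]
ft_force: [-0.1, 1.5, 6.6]
grip_width: 0.0125
```

```bash
python3 -c "
from h import *
go(.581,.024,.17,71)"
```

```text
t=11.78 pos [ 0.5229 -0.2713  0.0195] yaw 75.06 j [-0.48  0.56 -0.05  0.96  0.   -0.22] F [-0.1  1.5  6.6] w 0.0125
-> tr cm [ 30.02  -1.94 -15.07] roll 4.06
```

Gripped: opening 12.5 mm. Lift and carry above the pot.

Request:
play_rows(motion=[{"translation":[0,0,-3],"roll":0,"fingers":1},{"translation":[0,0,-7],"roll":0,"fingers":1},{"translation":[0,0,-11],"roll":0,"fingers":1},{"translation":[3,-0.2,-14],"roll":1,"fingers":1},{"translation":[6,-0.4,-15],"roll":2,"fingers":1},{"translation":[10,-0.6,-15],"roll":3,"fingers":1},{"translation":[14,-0.9,-15],"roll":4,"fingers":1},{"translation":[18,-1.2,-15],"roll":4,"fingers":1},{"translation":[22,-1.5,-15],"roll":4,"fingers":1},{"translation":[26,-1.7,-15],"roll":4,"fingers":1},{"translation":[29,-1.9,-15],"roll":4,"fingers":1},{"translation":[30,-1.9,-15],"roll":4,"fingers":1},{"translation":[30,-1.9,-14],"roll":4,"fingers":1},{"translation":[30,-1.9,-13],"roll":4,"fingers":1},{"translation":[30,-1.9,-13],"roll":4,"fingers":1},{"translation":[30,-1.9,-13],"roll":4,"fingers":1}])

```text
clock: 13.12
eef_pos: [0.5788, 0.0222, 0.1457]
tool_rot: [0.815, 0.58, -0.002, -0.001]
ft_force: [0.7, -0.4, -1.3]
grip_width: 0.0124
```

Run:
```python
from h import *
go(.581,.024,.1045,71)
im,K,T=shot('scene','s7.png'); cv2.imwrite('pics/s7c.png',cv2.resize(im[110:260,270:410],None,fx=5,fy=5))
shot('top','t7.png')
```

```text
t=13.12 pos [0.5788 0.0222 0.1457] yaw 70.91 j [ 0.04  0.44  0.1   1.24 -0.    0.37] F [ 0.7 -0.4 -1.3] w 0.0124
-> tr cm [0.25 0.16 4.12] roll -0.09
```

View pics/s7c.png

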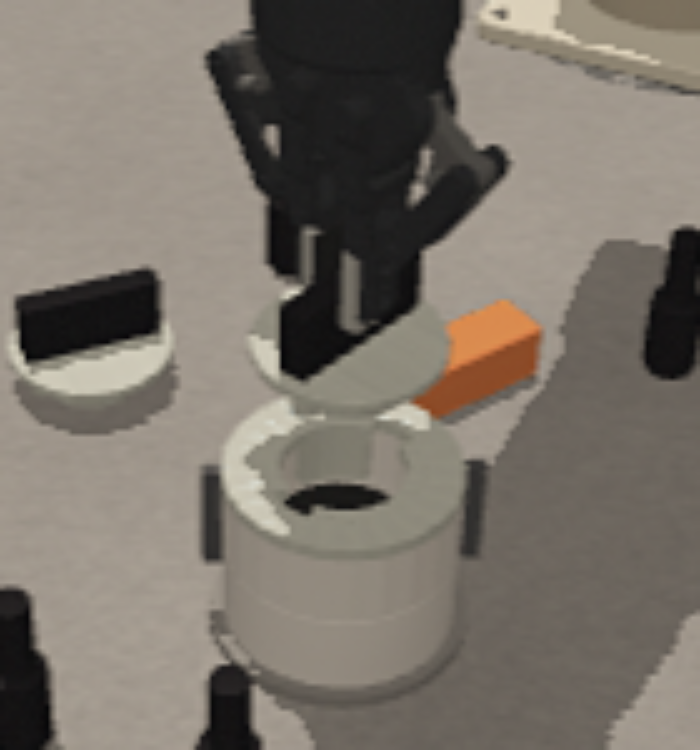

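Run:
```python
from h import *
d=np.load('pics/s7.png.npz'); im,K,T=d['im'],d['K'],d['T']
a=np.linspace(0,2*np.pi,361)
def ext(x,y,z,r): 
    P=np.array([proj([x+r*np.cos(t),y+r*np.sin(t),z],K,T) for t in a]); return P[:,0].min().round(1),P[:,0].max().round(1),P[:,1].max().round(1),P[:,1].min().round(1)
print('lid pred flange bottom',ext(.5788,.0222,.142,.04),'top',ext(.5788,.0222,.148,.04))
print('pot pred',ext(.581,.024,.085,.05),'pot bottom',ext(.581,.024,.0,.05))
g=cv2.cvtColor(im,cv2.COLOR_BGR2GRAY)
print('lid row180',g[180,316:324],g[180,356:364]); print('lid col340',g[184:200,340])
print('pot col340',g[212:226,340],'row 203',g[203,310:320],g[203,358:368])
```

```text
lid pred flange bottom (np.float64(318.2), np.float64(358.7), np.float64(194.0), np.float64(168.7)) top (np.float64(318.2), np.float64(358.9), np.float64(191.6), np.float64(166.4))
pot pred (np.float64(313.5), np.float64(362.3), np.float64(220.3), np.float64(188.1)) pot bottom (np.float64(313.6), np.float64(359.6), np.float64(249.8), np.float64(217.1))
lid row180 [153 151 149 142 164 204 202 202] [140 142 141 141 145 157 157 156]
lid col340 [136 135 140 140 139 140 144 125 119 125 139 122 122 122 122 122]
pot col340 [147 139 132 138 139 138 138 140 123 120 135 139 139 138] row 203 [111  86  87 100 163 202 198 197 199 184] [137 138 138 138 134 106  53  53  50  73]
```

The lid hangs level over the mouth. The image puts it about 3.3 mm along the bar from the TCP, and the TCP reading at the grasp gave the same offset. Aligned TCP target is (0.5838, 0.0231), and seated TCP z should be about 0.0885. Move to just above the collar first.

Request:
play_rows(motion=[{"translation":[0.25,0.44,2],"roll":0,"fingers":1},{"translation":[0.25,0.44,3.5],"roll":0,"fingers":1},{"translation":[0.25,0.44,3.7],"roll":0,"fingers":1},{"translation":[0.25,0.44,3.7],"roll":0,"fingers":1},{"translation":[0.25,0.44,3.7],"roll":0,"fingers":1}])

```text
clock: 13.63
eef_pos: [0.5856, 0.0243, 0.1112]
tool_rot: [0.814, 0.581, 0.0, 0.0]
ft_force: [0.7, -0.2, -1.3]
grip_width: 0.0122
```

Run:
```python
from h import *
P=[]
for i in range(6):
    im,K,T=shot('scene','s8.png'); P.append(bot.get_obs()['eef_pos'])
print(np.mean(P,0).round(4),np.std(P,0).round(4)); go(.5838,.0231,.0885,71)
g=cv2.cvtColor(im,cv2.COLOR_BGR2GRAY)
a=np.linspace(0,2*np.pi,361)
def ext(x,y,z,r): 
    Q=np.array([proj([x+r*np.cos(t),y+r*np.sin(t),z],K,T) for t in a]); return Q[:,0].min().round(1),Q[:,0].max().round(1),Q[:,1].max().round(1),Q[:,1].min().round(1)
z=np.mean(P,0)[2]-.0195
print('lid pred at pot',ext(.5807,.0242,z+.019,.04))
r=int(proj([.5807,.0242,z+.019],K,T)[1]); print(r,g[r,312:326],g[r,352:366]); print('col338',g[190:225,338])
```

```text
[0.586  0.0248 0.1116] [0.0002 0.0001 0.0002]
t=13.93 pos [0.5857 0.025  0.1112] yaw 71.05 j [ 0.04  0.47  0.06  1.16 -0.    0.37] F [ 0.   0.4 -0.7] w 0.0123
-> tr cm [-0.24 -0.13  2.27] roll 0.05
lid pred at pot (np.float64(318.6), np.float64(358.4), np.float64(207.0), np.float64(181.4))
193 [151 153 152 152 151 149 140 164 205 205 188 134 131  94] [141 140 140 140 138 138 130 104 100  99  97 125 158 156]
col338 [114 118  36  16  15  12  44 147 141 138 135 138 139 138 140 137 144 124
 123  80  21  16 145 138 137 137 137 136 136 137 120 120 135 139 138]
```

Request:
play_rows(motion=[{"translation":[-0.25,-0.13,0],"roll":0,"fingers":1},{"translation":[-0.25,-0.13,0.3],"roll":0,"fingers":1},{"translation":[-0.25,-0.13,0.6],"roll":0,"fingers":1},{"translation":[-0.25,-0.13,0.9],"roll":0,"fingers":1},{"translation":[-0.25,-0.13,1.2],"roll":0,"fingers":1},{"translation":[-0.25,-0.13,1.2],"roll":0,"fingers":1},{"translation":[-0.25,-0.13,1.2],"roll":0,"fingers":1}])

```text
clock: 14.52
eef_pos: [0.5829, 0.023, 0.0979]
tool_rot: [0.814, 0.581, -0.0, -0.0]
ft_force: [-0.6, -0.6, -0.9]
grip_width: 0.0125
```

Run:
```python
from h import *
for i in range(3): bot.camera('top')
go(.5838,.0231,.0885,71); print(bot.get_obs()['ft_torque'])
```

```text
t=14.67 pos [0.5834 0.023  0.0985] yaw 71.05 j [ 0.04  0.47  0.04  1.13 -0.    0.37] F [-0.5 -0.1 -1.3] w 0.0123
-> tr cm [0.02 0.04 1.  ] roll 0.05
[ 0.02850129 -0.00201328 -0.02964309]
```

At z=0.0985, below the 0.1045 of a missed fit, there is no contact force. The lugs are passing through the notches. Continue down.

Request:
play_rows(motion=[{"translation":[0,0,0.3],"roll":0,"fingers":1},{"translation":[0,0,0.6],"roll":0,"fingers":1},{"translation":[0,0,0.8],"roll":0,"fingers":1},{"translation":[0,0,0.9],"roll":0,"fingers":1},{"translation":[0,0,0.9],"roll":0,"fingers":1},{"translation":[0,0,0.9],"roll":0,"fingers":1}])

```text
clock: 15.17
eef_pos: [0.5832, 0.023, 0.0893]
tool_rot: [0.814, 0.581, -0.0, -0.0]
ft_force: [1.2, 0.1, -1.4]
grip_width: 0.0125
```

Run:
```python
from h import *
for i in range(3): im,K,T=shot('scene','s9.png')
go(.5838,.0231,.0885,71); print(bot.get_obs()['ft_torque'])
g=cv2.cvtColor(im,cv2.COLOR_BGR2GRAY); print('col338',g[190:225,338])
```

```text
t=15.32 pos [0.5833 0.023  0.0895] yaw 71.05 j [0.04 0.48 0.03 1.11 0.   0.37] F [ 1.4 -0.7 -0.4] w 0.0124
-> tr cm [0.02 0.04 0.1 ] roll 0.05
[-0.03167678 -0.00715702 -0.03454869]
col338 [111 110 110 110 110 109 110 109 111  96  24  12  10 113 145 140 139 136
 136 139 139 138 140 142 125 121 138 137 135 137 121 120 135 139 138]
```

Request:
play_rows(motion=[{"translation":[0,0,0.1],"roll":0,"fingers":1},{"translation":[0,0,0.15],"roll":0,"fingers":1},{"translation":[0,0,0.15],"roll":0,"fingers":1},{"translation":[0,0,0.15],"roll":0,"fingers":1}])

```text
clock: 15.65
eef_pos: [0.5835, 0.0231, 0.0885]
tool_rot: [0.814, 0.581, 0.0, 0.0]
ft_force: [-0.8, 0.7, 2.8]
grip_width: 0.0123
```

Seated: z=0.0885 as predicted, with 2.8 N contact. Turn clockwise in small rows, shifting the TCP about the pot axis.

Request:
play_rows(motion=[{"translation":[0,0,0],"roll":4,"fingers":1},{"translation":[-0.04,0,0],"roll":8,"fingers":1},{"translation":[-0.06,0,0],"roll":12,"fingers":1},{"translation":[-0.08,-0.01,0],"roll":16,"fingers":1},{"translation":[-0.11,-0.02,0],"roll":20,"fingers":1},{"translation":[-0.11,-0.02,0],"roll":20,"fingers":1},{"translation":[-0.11,-0.02,0],"roll":20,"fingers":1}])

```text
clock: 16.23
eef_pos: [0.5836, 0.0217, 0.0886]
tool_rot: [0.902, 0.432, 0.001, 0.001]
ft_force: [0.7, -0.6, 3.4]
grip_width: 0.0127
```

Run:
```python
from h import *
for i in range(2): im,K,T=shot('scene','s10.png')
go(.58215,.0212,.0885,25.7); print(np.round(bot.get_obs()['ft_torque'],2))
```

```text
t=16.33 pos [0.5835 0.0218 0.0885] yaw 51.12 j [ 0.04  0.48  0.02  1.11 -0.    0.72] F [ 1.6 -1.2  3.8] w 0.0124
-> tr cm [-0.13 -0.07  0.  ] roll 25.42
[-0.44 -0.25  0.03]
```

Low torque so far, turned 20°. Continue to the ribs.

Request:
play_rows(motion=[{"translation":[-0.03,-0.01,0],"roll":4,"fingers":1},{"translation":[-0.05,-0.02,0],"roll":8,"fingers":1},{"translation":[-0.07,-0.03,0],"roll":12,"fingers":1},{"translation":[-0.09,-0.05,0],"roll":16,"fingers":1},{"translation":[-0.11,-0.06,0],"roll":20,"fingers":1},{"translation":[-0.12,-0.07,0],"roll":23,"fingers":1},{"translation":[-0.13,-0.07,0],"roll":25.4,"fingers":1},{"translation":[-0.13,-0.07,0],"roll":25.4,"fingers":1},{"translation":[-0.13,-0.07,0],"roll":25.4,"fingers":1},{"translation":[-0.13,-0.07,0],"roll":25.4,"fingers":1}])

```text
clock: 17.17
eef_pos: [0.5817, 0.0211, 0.0885]
tool_rot: [0.975, 0.223, 0.0, 0.0]
ft_force: [0.5, -1.8, 5.6]
grip_width: 0.0126
```

Run:
```python
from h import *
for i in range(2): im,K,T=shot('scene','s11.png')
go(.58215,.0212,.0885,25.7); print(np.round(bot.get_obs()['ft_torque'],2))
cv2.imwrite('pics/s11c.png',cv2.resize(im[150:290,290:500],None,fx=3.8,fy=3.8,interpolation=cv2.INTER_CUBIC))
# ribs and bar direction in the scene at their own heights
for p in ([.5807+.054*np.cos(np.radians(-64.2)),.0242+.054*np.sin(np.radians(-64.2)),.085],[.5807-.054*np.cos(np.radians(-64.2)),.0242-.054*np.sin(np.radians(-64.2)),.085]): print('rib',((proj(p,K,T)-[290,150])*3.8).round(0))
for s in(1,-1):
  p=[.5807+s*.035*np.cos(np.radians(-64.2)),.0242+s*.035*np.sin(np.radians(-64.2)),.123]; print('bar end top',((proj(p,K,T)-[290,150])*3.8).round(0))
```

```text
t=17.27 pos [0.5818 0.0211 0.0885] yaw 25.75 j [ 0.04  0.48  0.02  1.11 -0.    1.16] F [ 0.2 -2.7  6. ] w 0.0126
-> tr cm [ 0.04  0.01 -0.  ] roll 0.05
[-0.59  0.02  0.02]
rib [ 83. 204.]
rib [282. 203.]
bar end top [118. 149.]
bar end top [251. 149.]
```

View pics/s11c.png

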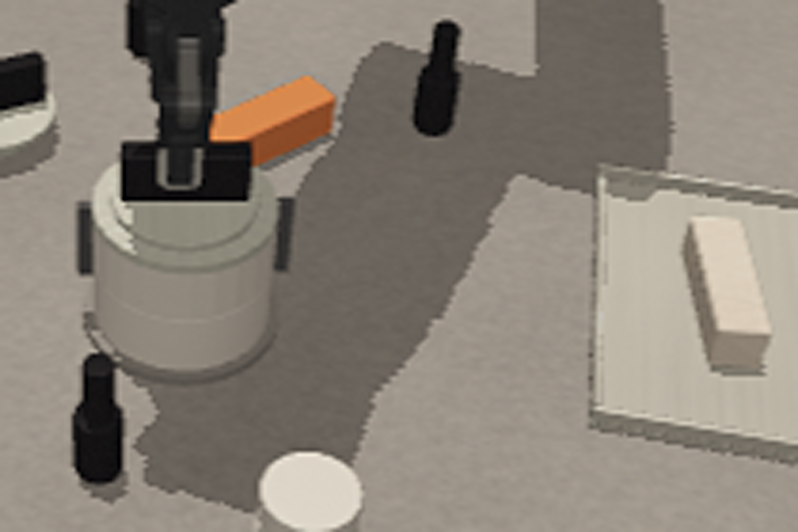

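Bar lies across the pot toward both ribs: ends at crop (122,145) and (252,145), ribs at (85,203) and (287,198). The lid is seated, the buffer is in the tray, and the bottles are standing. One numeric check of the rib and bar angles in this view follows.

Run:
```python
from h import *
d=np.load('pics/s11.png.npz'); im,K,T=d['im'],d['K'],d['T']
g=cv2.cvtColor(im,cv2.COLOR_BGR2GRAY)
B=cv2.resize(g,None,fx=6,fy=6,interpolation=cv2.INTER_CUBIC)
tips=[]
for a in((308,195,316,228),(360,195,370,228)):
    m=win(B<85,*[6*k for k in a]); c=blobs(m,200)[0].reshape(-1,2)/6-.42
    print('rib box',c.min(0).round(2),c.max(0).round(2)); mid=c[:,0].min()/2+c[:,0].max()/2
    top=c[abs(c[:,0]-mid)<1][:,1].min(); bot_=c[abs(c[:,0]-mid)<1][:,1].max(); tips.append((mid,top)); print(mid.round(2),top.round(2),bot_.round(2))
p=[onz(*t,.085,K,T)[:2] for t in tips]; q=p[0]-p[1]; print(np.round(p,4),np.linalg.norm(q).round(4),'rib angle',np.degrees(np.arctan2(q[1],q[0])).round(2),(p[0]+p[1])/2)
print(g[180:206,325]); print(g[180:206,350])
# bar bottom front edge (z=.091) left and right
r=[]
for u in range(324,354,2):
    col=g[188:208,u].astype(int); k=np.argmax(np.diff(col)); f=col[k]; r.append((u,188+k+.5))
print(r)
w=np.array([onz(u,v,.091,K,T)[:2] for u,v in r]); vx,vy,_,_=cv2.fitLine(w.astype(np.float32),cv2.DIST_HUBER,0,.001,.001).ravel(); print('bar',np.degrees(np.arctan2(vy,vx)))
```

```text
rib box [310.08 203.08] [313.91 221.75]
312.0 203.08 221.75
rib box [361.41 201.58] [367.25 221.08]
364.33 201.58 221.08
[[ 0.6026 -0.0246]
 [ 0.5519  0.0709]] 0.1081 rib angle -62.08 [0.5772563  0.02315469]
[152 152 149 149 152 154 160  63  31  29  20  30  19  19  18  20  19  17
  17  18  17  18   9 148 139 135]
[154 154 154 154 155 156 165  57  17  20  21  30  20  18  18  18  20  17
  19  19  18  18   9 146 140 137]
[(324, np.float64(202.5)), (326, np.float64(202.5)), (328, np.float64(202.5)), (330, np.float64(202.5)), (332, np.float64(202.5)), (334, np.float64(202.5)), (336, np.float64(202.5)), (338, np.float64(202.5)), (340, np.float64(202.5)), (342, np.float64(202.5)), (344, np.float64(202.5)), (346, np.float64(202.5)), (348, np.float64(202.5)), (350, np.float64(202.5)), (352, np.float64(202.5))]
bar -64.561
```

```bash
python3 -c "
from h import *
go(.58215,.0212,.0885,25.7); print(bot.job_done())"
```

```text
t=17.27 pos [0.5818 0.0211 0.0885] yaw 25.75 j [ 0.04  0.48  0.02  1.11 -0.    1.16] F [ 0.2 -2.7  6. ] w 0.0126
-> tr cm [ 0.04  0.01 -0.  ] roll 0.05
the job is handed in; nothing more can be done
None
```

I laid the white buffer in the steel tray. I then set the rightmost lid into the pot and turned it about 45° clockwise, to the ribs. I handed the job in at 17.3 s, still gripping the lid.

**Last checks:**
- **Lid seated:** the TCP stopped at z = 0.0885, as predicted for a seated lid, pressing down with about 6 N.
- **Turn:** no torque rise showed up to 45°, so the catches were not reached.
- **Grip:** the opening was 12.6 mm on the 14 mm bar.
- **Buffer and bystanders:** the last picture shows the buffer lying inside the tray. The two bottles and the jar in view are standing. I did not recheck the other bottles.

**What disagreed:**
- **Rib angle:** the bar measured −64.6° in the scene view. The ribs measured −62.1° there and −64.5° from above, and the notches imply about −63°. I left the bar there, 0 to 2.5° off depending on the view.
- **Fingertip height:** the tips sat about 27 mm farther back along the tool than described. The first grip on the buffer therefore closed above it without moving it, and I corrected for this afterwards.

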